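# Cull the damaged headshells into the lidded scrap pot

## Task

Five headshells lie in the walnut tray and two are scrap: one is bent sideways at the neck, the other has lost its nose. Lift the lid off the stainless pot and lay it flat on the bare marble, knob up, put the two damaged headshells in the pot, then put the lid back on so that it sits properly. Leave the three sound headshells lying where they are, and do not disturb the stylus gauge, the clear box or the record brush.

Things in the scene. Friction and masses are not known exactly. Their poses are not given: they have to be found in the camera images.
- tray: slim walnut cartridge tray, fixed, open-topped: 236 (x) by 370 (y) by 34 mm high, walls 10 thick, cloth-lined inner floor 10 mm above the marble; its -x front is a pair of shut sliding door leaves, not used. Origin: centre of its underside. Stands left or right of the pot
- shell_a: a sound silver headshell, flat in the tray: plate x -18 to +28, y -12 to +12 mm, 9 high; straight behind it a neck, 10 dia collar and 8 dia plug ending at x = -54; 82 long overall. Thin finger lift to the left of the nose: x 21 to 27, y 12 to 30, up to 13 high. Origin: on the underside, on the plate's centre line; +x to the nose, z up. About 14 g. Leave it
- shell_b: a sound silver headshell, flat in the tray: plate x -18 to +28, y -12 to +12 mm, 9 high; straight behind it a neck, 10 dia collar and 8 dia plug ending at x = -54; 82 long overall. Thin finger lift to the left of the nose: x 21 to 27, y 12 to 30, up to 13 high. Origin: on the underside, on the plate's centre line; +x to the nose, z up. About 14 g. Leave it
- shell_c: a sound silver headshell, flat in the tray: plate x -18 to +28, y -12 to +12 mm, 9 high; straight behind it a neck, 10 dia collar and 8 dia plug ending at x = -54; 82 long overall. Thin finger lift to the left of the nose: x 21 to 27, y 12 to 30, up to 13 high. Origin: on the underside, on the plate's centre line; +x to the nose, z up. About 14 g. Leave it
- shell_bent: a scrap headshell, flat in the tray: plate (x -18 to +28, y -12 to +12 mm, 9 high) and finger lift like a sound one, but neck, collar and plug are bent about 50 degrees sideways behind the plate, away from the lift (plug end at about x = -42, y = -27). Origin: on the underside, on the plate's centre line; +x to the nose, z up. About 14 g
- shell_snapped: a scrap headshell, flat in the tray: straight neck, collar and plug (end at x = -54 mm) like a sound one, but nose and finger lift are snapped off, 62 long overall. Plate 24 wide, 9 high, parallel sides x -18 to +4, jagged end to +8 on the -y half. Origin: on the underside, on the plate's centre line; +x to the missing nose, z up. About 12 g
- pot: loose round stainless pot, 136 mm outer and 130 inner dia, rim 75 above the marble, inner floor 4 up; the lowest 8 mm narrow to 116 dia; empty at first. Origin: centre of its underside; z up. About 0.4 kg
- lid: loose round stainless lid on the pot: domed disc 142 dia, underside at z = 8 mm, top at z = 16 near the axis; below it a tapered locating step (108 to 120 dia) enters the mouth. Origin: centre of the step's bottom, z up; 67 mm above the marble when seated, 0 when laid flat on it. Round black knob on the axis, 26 dia, z = 22 to 44. About 0.13 kg
- lid_knob (a point): centre of the lid's knob, 33 mm above the lid's origin, widest (26 mm dia) here
- gauge: bystander: black plastic balance-type stylus gauge, 34 (x) by 110 (y) by 32 mm high, beyond the pot. Origin: centre of its underside
- clear_box: bystander: clear polycarbonate box, closed, with cartridges inside, 82 (x) by 114 (y) by 40 mm high, beyond the tray. Origin: centre of its underside
- brush: bystander: record brush with aluminium back, 95 (x) by 26 (y) by 22 mm high. Origin: centre of its underside

How it is judged:
By the outcome, as a careful person would: the job done as asked, in the order asked, and still so for the second after the job is handed in, with the robot touching nothing.
It also fails if it takes over 72 s, if anything falls off the work surface, if the arm or the gripper's body presses on something with over 40 N, if the wrist force passes 120 N, or if a joint passes its speed limit or range.

## Robot

A 6-joint arm with a two-finger parallel gripper is mounted at the origin on the work surface. World frame = base frame: x ahead of the robot, y to its left, z up, the work surface at z = 0. Lengths are in m, angles in rad, forces in N, time in s.
With the tool pointing down it reaches from about 0.3 to 0.85 m from the base axis. Payload 5.4 kg.
Tool frame: the origin (TCP) lies midway between the tips of the shut fingers; the grasp point (between the pads) lies 19 mm behind it; z points along the fingers, y is the line along which they close (so a half turn about z gives the same grasp; the last joint's range is limited). The gripper opens to 85 mm and grips with 20 to 120 N. Pads are 22 mm wide; open, the fingers measure 114 mm over their backs; the gripper's body (76 mm by 85 mm) begins 54 mm behind the grasp point. The pads swing forward as they close: fully open they stand 13 mm farther back than shut.
Start: joints at [-1.329, 0.158, 1.597, -0, 1.386, -0.21], TCP at [0.251, -0.517, 0.231] pointing down, gripper open.
Joint ranges: [-2.91, 2.91], [-0.94, 2.29], [0.18, 2.7], [-1.29, 4.43], [0.17, 2.64], [-3, 3]. Speed limits (rad/s): [2.57, 2.57, 3.14, 3.14, 3.14, 3.14].

## Interface

Orientations are given as a unit quaternion [x, y, z, w].
In Python, from workcell import r, eyes, spot_in, landmark_of gives the robot as it stands.
- The arm moves only by the tool arm_command, never from a script. Its argument "moves" is a list of rows, each an object of numbers: "hand": the opening, from -1 (shut) to 1 (fully open); "x", "y", "z": the shift along the tool's x, y, z as a fraction of full scale; "ax", "ay", "az": the turn, a rotation vector about the tool's x, y, z as a fraction of full scale. A call has 1 to 8 rows; each row shifts and turns the commanded pose from where the row before left it, along the tool's axes as they then stand; what a row does not reach is not made up. Full scale, the value 1, is 4 cm for a shift and 360 degrees for a turn. A row lasts 1/12 s, in which the tool goes at most 41.7 mm and 7.16 degrees, less where a joint would pass 70% of its speed; a pose out of reach is approached as far as the arm can. A call with a number of a shift or a turn outside -1 to 1 is refused whole. A call with a gripper value outside its range is refused whole. The fingers move at their own pace and stop on an object; "force" is the grip in N (left out, the last holds). Time passes only in rows, so rows that do not move let the fingers close. It gives the time, the measured TCP pose, the force, the opening and the grip force at its end, in the units of the state.
- r.observe(): the state, without advancing time (a new reading comes with each control period).
- eyes.snapshot(name): name is "scene" or "side" or "wrist"; returns a dict with "img" (420x560x3 uint8, blue, green, red), "fx", "fy", "cx", "cy" (pixels), "pose" (4x4, takes a point from camera to world coordinates). Camera axes: x right, y up, looking along -z (the intrinsics and any distortion apply to the point x, -y, -z); pixel columns grow to the right and rows downward; lengths in m; the calibration is good to about 2 mm. A picture is of the moment at which its call begins. There is no depth.
- r.job_done(): hands the job in; it is judged then, once.
Trained networks look in a picture, given as the dict that the camera call returned (one of the last four; its "shot" number tells which), for a name from the list of things; names that differ only in an ending like _2 or _b are one class to them, and where a whole thing is asked for, a point or a joint stands for the part that bears it (a point fixed in the world has none). Each returns a list of dicts, best first, with "p" (0 to 1); they miss things now and then, are a little off and sometimes report something else, mostly with a low value. They report only what shows in the picture. A call takes as long as a camera call.
- spot_in(picture, thing): "bbox" ([centre column, centre row, width, height] in pixels, round what is visible of it).
- landmark_of(picture, thing): "position" ([column, row] in pixels: a listed point, or the origin of a listed thing).
The state is a dict: "clock": time; "qpos": joint angles; "joint_vel": joint speeds; "joint_efforts": joint torques, N m; "eef_pos": TCP position; "tcp_rot": TCP orientation; "contact_force": force on the tool from outside, world axes, zero at the start; "torque": the same for the moment, N m; "width": finger opening in m; "finger_force": force on a finger pad.
Only numpy, scipy, OpenCV 4.12 (cv2) and the standard library are available. Lean on these libraries where they do the work, as an engineer would, in place of code of your own. Each camera call takes 0.05 s, during which the arm holds its last target. There are 200 camera calls.

## Working session

There is one attempt and no reset: what is moved stays moved. The work goes in short steps, Python scripts to look and compute and a tool call to move; the robot and the scene stay as the last step left them, time stands still between calls to the robot, and variables do not carry over. Pictures are saved under pics/ and viewed, at most 10 in all, crops included, and the job is handed in when it is done.

Besides the shell and the picture viewer there is one more tool, called after "Emit:" as a command line: name --argument value ..., lists and objects as JSON in quotes. arm_command: Moves the arm, as the interface text tells. Its arguments: {"type":"object","properties":{"moves":{"type":"array","items":{"type":"object","properties":{"hand":{"type":"number"},"x":{"type":"number","minimum":-1,"maximum":1},"y":{"type":"number","minimum":-1,"maximum":1},"z":{"type":"number","minimum":-1,"maximum":1},"ax":{"type":"number","minimum":-1,"maximum":1},"ay":{"type":"number","minimum":-1,"maximum":1},"az":{"type":"number","minimum":-1,"maximum":1}}}},"force":{"type":"number"}},"required":["moves"]}

```bash
mkdir -p pics; ls; cat > h.py <<'E'
import numpy as np, cv2
from workcell import r, eyes, spot_in, landmark_of
from scipy.spatial.transform import Rotation as R
def ray(s,p):
    d=np.array([(p[0]-s['cx'])/s['fx'],-(p[1]-s['cy'])/s['fy'],-1.]); P=np.array(s['pose'])
    d=P[:3,:3]@d; return P[:3,3],d/np.linalg.norm(d)
def onz(s,p,z):
    o,d=ray(s,p); return o+d*(z-o[2])/d[2]
def tri(*obs):
    A=np.zeros((3,3));b=np.zeros(3)
    for s,p in obs:
        o,d=ray(s,p);M=np.eye(3)-np.outer(d,d);A+=M;b+=M@o
    return np.linalg.solve(A,b)
def proj(s,X):
    P=np.array(s['pose']);c=P[:3,:3].T@(np.array(X)-P[:3,3])
    return np.array([s['cx']+s['fx']*c[0]/-c[2],s['cy']-s['fy']*c[1]/-c[2]])
E
python3 - <<'E'
from h import *
np.set_printoptions(precision=3,suppress=True)
S={}
for n in('scene','side'):
    s=eyes.snapshot(n);S[n]=s;print(n,[k for k in s],s['fx'],np.array(s['pose']))
    cv2.imwrite(f'pics/{n}1.png',s['img'])
    for t in('lid_knob','pot','tray','shell_a','shell_bent','shell_snapped','gauge','clear_box','brush'):
        print(t,[(np.round(q['position'],1).tolist(),round(q['p'],2)) for q in landmark_of(s,t)][:6])
print(r.observe())
E
```

```text
pics
scene ['img', 'fx', 'fy', 'cx', 'cy', 'pose', 'shot'] 421.9124703091928 [[ 0.886 -0.288  0.363  0.899]
 [ 0.463  0.563 -0.684 -0.545]
 [-0.007  0.775  0.632  0.594]
 [ 0.     0.     0.     1.   ]]
lid_knob [([278.1, 147.5], 0.73)]
pot [([281.5, 186.1], 0.64)]
tray [([187.7, 283.8], 0.57)]
shell_a [([249.4, 249.8], 0.84), ([186.8, 251.8], 0.64), ([183.5, 338.1], 0.56)]
shell_bent [([217.6, 294.0], 0.81)]
shell_snapped [([152.3, 298.0], 0.61)]
gauge [([345.8, 204.1], 0.74), ([340.3, 257.8], 0.47)]
clear_box [([280.3, 322.5], 0.66), ([280.2, 186.8], 0.18)]
brush [([334.3, 257.1], 0.88)]
side ['img', 'fx', 'fy', 'cx', 'cy', 'pose', 'shot'] 516.4641664693246 [[-0.948  0.212 -0.238  0.353]
 [-0.319 -0.659  0.681  0.71 ]
 [-0.013  0.721  0.692  0.826]
 [ 0.     0.     0.     1.   ]]
lid_knob [([291.8, 276.9], 0.87), ([355.3, 180.6], 0.46)]
pot [([285.6, 309.6], 0.91), ([315.3, 159.6], 0.28)]
tray [([330.7, 193.5], 0.93), ([298.1, 217.1], 0.66), ([310.6, 181.6], 0.47)]
shell_a [([344.9, 211.4], 0.76), ([295.3, 212.5], 0.75), ([317.7, 158.7], 0.63)]
shell_bent [([307.3, 183.9], 0.71), ([212.0, 290.4], 0.47)]
shell_snapped [([351.5, 177.8], 0.48)]
gauge [([209.9, 291.2], 0.75)]
clear_box [([257.6, 175.3], 0.83)]
brush [([217.1, 224.9], 0.66)]
{'clock': 1.0, 'qpos': array([-1.329,  0.158,  1.597, -0.   ,  1.386, -0.21 ]), 'joint_vel': array([ 0.001, -0.001, -0.   , -0.   , -0.001,  0.001]), 'joint_efforts': array([ -0.   , -39.602, -33.171,  -0.   ,   0.001,   0.   ]), 'eef_pos': array([ 0.251, -0.517,  0.231]), 'tcp_rot': array([ 0.975,  0.224, -0.   , -0.   ]), 'contact_force': array([ 0.76 , -0.638,  0.407]), 'torque': array([-0.008, -0.077,  0.02 ]), 'finger_force': 0.0, 'width': 0.08549915151009024}
```

```bash
python3 -c "
import cv2,numpy as np
a=cv2.imread('pics/scene1.png');b=cv2.imread('pics/side1.png')
cv2.imwrite('pics/both1.png',cv2.resize(np.vstack([a,b]),(800,1200))[:, :])
"
```

```text
(no output)
```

View pics/scene1.png

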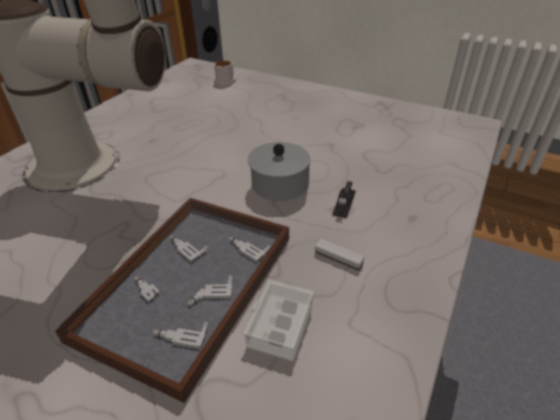

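View pics/side1.png

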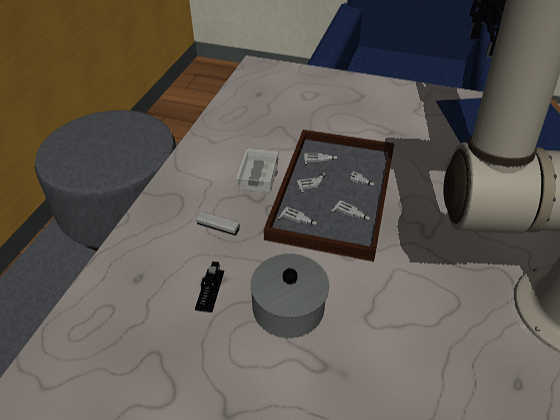

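The scene view shows the pot at (280,170) with its knob at (278,149). In the tray, the snapped shell is at (147,289) and the bent one at (212,292), with sound ones at (188,248), (248,248) and (181,338). The side view shows the knob at (290,275), the bent shell near (311,183) and the snapped one near (361,178).

```bash
python3 - <<'E'
from h import *
np.set_printoptions(precision=3,suppress=True)
a=eyes.snapshot('scene');b=eyes.snapshot('side')
def bb(s,t): return [(np.round(q['bbox']).tolist(),round(q['p'],2)) for q in spot_in(s,t)][:4]
for t in('lid_knob','shell_bent','shell_snapped'): print(t,bb(a,t),bb(b,t))
def g(s,t): return [q['position'] for q in landmark_of(s,t)]
print('knob',tri((a,g(a,'lid_knob')[0]),(b,g(b,'lid_knob')[0])), tri((a,(278.5,150)),(b,(290,275.5))))
print('pot',tri((a,g(a,'pot')[0]),(b,g(b,'pot')[0])))
for t,z in(('shell_bent',.01),('shell_snapped',.01),('shell_a',.01),('gauge',0),('clear_box',0),('brush',0),('tray',0)):
  print(t,[onz(a,p,z) for p in g(a,t)],[onz(b,p,z) for p in g(b,t)])
print('snapped vis',onz(a,(147,289),.015),onz(b,(361,178),.015))
print('bent vis',onz(a,(212,292),.015),onz(b,(311,183),.015))
E
```

```text
lid_knob [([280.0, 159.0, 62.0, 36.0], 0.97)] [([292.0, 286.0, 82.0, 62.0], 0.81)]
shell_bent [] [([312.0, 183.0, 24.0, 19.0], 0.71)]
shell_snapped [([147.0, 289.0, 21.0, 23.0], 0.87)] [([360.0, 181.0, 23.0, 10.0], 0.46)]
knob [0.511 0.166 0.101] [0.513 0.161 0.1  ]
pot [ 0.519  0.162 -0.003]
shell_bent [array([ 0.569, -0.177,  0.01 ]), array([ 0.46 , -0.122,  0.01 ])] [array([ 0.567, -0.184,  0.01 ])]
shell_snapped [array([ 0.48 , -0.236,  0.01 ])] [array([ 0.479, -0.23 ,  0.01 ])]
shell_a [array([ 0.455, -0.12 ,  0.01 ]), array([ 0.567, -0.062,  0.01 ]), array([ 0.573, -0.276,  0.01 ])] [array([ 0.575, -0.077,  0.01 ]), array([ 0.467, -0.125,  0.01 ]), array([ 0.586, -0.275,  0.01 ])]
gauge [array([0.67, 0.18, 0.  ])] [array([0.67 , 0.172, 0.   ]), array([ 0.51 , -0.171, -0.   ])]
clear_box [array([ 0.693, -0.173,  0.   ])] [array([ 0.702, -0.192,  0.   ]), array([ 0.588, -0.294,  0.   ])]
brush [array([0.717, 0.005, 0.   ]), array([ 0.562, -0.05 ,  0.   ])] [array([ 0.734,  0.007, -0.   ])]
tray [array([ 0.512, -0.181,  0.   ])] [array([ 0.513, -0.174,  0.   ])]
snapped vis [ 0.457 -0.23   0.015] [ 0.457 -0.236  0.015]
bent vis [ 0.563 -0.183  0.015] [ 0.566 -0.182  0.015]
```

```bash
cat >> h.py <<'E'
np.set_printoptions(precision=4,suppress=True)
def to(x,y,z,pos=None,q=None):
    s=r.observe(); p=np.array(s['eef_pos'] if pos is None else pos); M=R.from_quat(s['tcp_rot']).as_matrix()
    d=M.T@(np.array([x,y,z])-p)/.04
    n=int(np.ceil(np.abs(d).max()-1e-3)); print('units',d,'rows',n,'per',d/max(n,1),'tool x',M[:,0],'y',M[:,1],'z',M[:,2])
E
python3 - <<'E'
from h import *
to(.513,.162,.231)
s=eyes.snapshot('scene');print(proj(s,(.45,.36,0)),proj(s,(.45,.44,0)),proj(s,(.35,.36,0)),proj(s,(.54,.4,0)),onz(s,(224,82),0))
s=eyes.snapshot('wrist');M=R.from_quat(r.observe()['tcp_rot']).as_matrix()
print(M.T@np.array(s['pose'])[:3,:3],M.T@(np.array(s['pose'])[:3,3]-r.observe()['eef_pos']),s['fx'])
E
```

```text
units [ 13.3073 -12.4178   0.008 ] rows 14 per [ 0.9505 -0.887   0.0006] tool x [0.8996 0.4366 0.    ] y [ 0.4366 -0.8996 -0.0001] z [-0.      0.0001 -1.    ]
[293.6246 141.8246] [306.0915 129.0899] [262.0293 133.6374] [329.6446 142.7598] [0.0495 0.6152 0.    ]
[[ 0.0013  0.956   0.2934]
 [ 1.     -0.0009 -0.0015]
 [-0.0012  0.2934 -0.956 ]] [ 0.0744  0.0006 -0.1434] 336.7413669218834
```

Emit:
arm_command --moves '[{"hand":1,"x":0.74,"y":-0.69},{"x":0.74,"y":-0.69},{"x":0.74,"y":-0.69},{"x":0.74,"y":-0.69},{"x":0.74,"y":-0.69},{"x":0.74,"y":-0.69},{"x":0.74,"y":-0.69},{"x":0.74,"y":-0.69}]'

```text
invalid input
```

Emit:
arm_command --moves '[{"x":0.74,"y":-0.69},{"x":0.74,"y":-0.69},{"x":0.74,"y":-0.69},{"x":0.74,"y":-0.69},{"x":0.74,"y":-0.69},{"x":0.74,"y":-0.69},{"x":0.74,"y":-0.69},{"x":0.74,"y":-0.69}]'

```text
invalid input
```

Emit:
arm_command --moves '[{"x":0.74,"y":-0.69},{"x":0.74,"y":-0.69},{},{}]'

```text
invalid input
```

```bash
python3 - <<'E'
from h import *
s=eyes.snapshot('wrist');cv2.imwrite('pics/w1.png',s['img'])
a=eyes.snapshot('scene');b=eyes.snapshot('side')
k=landmark_of(s,'lid_knob');print(k,spot_in(s,'lid'))
kk=[onz(s,q['position'],.1) for q in k];print(kk,[onz(c,landmark_of(c,'lid_knob')[0]['position'],.1) for c in(a,b) if landmark_of(c,'lid_knob')])
print(r.observe()['eef_pos'],r.observe()['qpos'],onz(s,landmark_of(s,'pot')[0]['position'],0) if landmark_of(s,'pot') else 0)
E
```

```text
[] []
[] [array([0.5164, 0.1573, 0.1   ]), array([0.5084, 0.1646, 0.1   ])]
[ 0.251  -0.5173  0.2313] [-1.3291  0.1584  1.597   0.      1.3862 -0.2101] 0
```

View pics/w1.png

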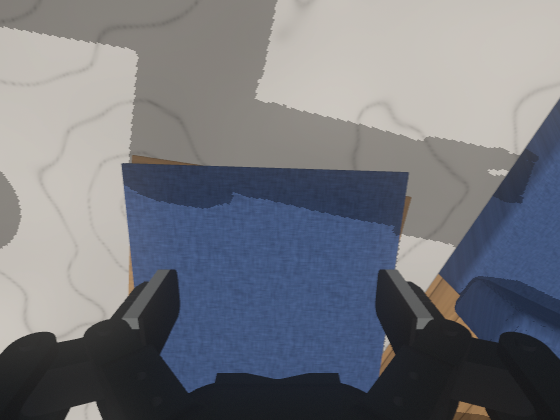

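The moves were refused, so the arm hasn't moved: the wrist picture still shows the start place, with fingers at (150,320) and (410,320). I'll try complete rows.

Emit:
arm_command --moves '[{"x":0.74,"y":-0.69,"z":0,"ax":0,"ay":0,"az":0,"hand":1},{"x":0.74,"y":-0.69,"z":0,"ax":0,"ay":0,"az":0,"hand":1},{"x":0.74,"y":-0.69,"z":0,"ax":0,"ay":0,"az":0,"hand":1},{"x":0.74,"y":-0.69,"z":0,"ax":0,"ay":0,"az":0,"hand":1},{"x":0.74,"y":-0.69,"z":0,"ax":0,"ay":0,"az":0,"hand":1},{"x":0.74,"y":-0.69,"z":0,"ax":0,"ay":0,"az":0,"hand":1},{"x":0.74,"y":-0.69,"z":0,"ax":0,"ay":0,"az":0,"hand":1},{"x":0.74,"y":-0.69,"z":0,"ax":0,"ay":0,"az":0,"hand":1}]'

```text
clock: 3.57
eef_pos: [0.3679, -0.2135, 0.2315]
tcp_rot: [0.975, 0.224, 0.0, 0.0]
contact_force: [0.8, -0.2, 0.6]
width: 0.0851
finger_force: 0.0
```

Emit:
arm_command --moves '[{"x":0.74,"y":-0.69,"z":0,"ax":0,"ay":0,"az":0,"hand":1},{"x":0.74,"y":-0.69,"z":0,"ax":0,"ay":0,"az":0,"hand":1},{"x":0.74,"y":-0.69,"z":0,"ax":0,"ay":0,"az":0,"hand":1},{"x":0.74,"y":-0.69,"z":0,"ax":0,"ay":0,"az":0,"hand":1},{"x":0.74,"y":-0.69,"z":0,"ax":0,"ay":0,"az":0,"hand":1},{"x":0.74,"y":-0.69,"z":0,"ax":0,"ay":0,"az":0,"hand":1},{"x":0.74,"y":-0.69,"z":0,"ax":0,"ay":0,"az":0,"hand":1},{"x":0.74,"y":-0.69,"z":0,"ax":0,"ay":0,"az":0,"hand":1}]'

```text
clock: 4.23
eef_pos: [0.4847, 0.089, 0.2316]
tcp_rot: [0.975, 0.224, 0.0, 0.0]
contact_force: [1.3, -1.2, 0.8]
width: 0.0852
finger_force: 0.0
```

Emit:
arm_command --moves '[{"x":0.74,"y":-0.69,"z":0,"ax":0,"ay":0,"az":0,"hand":1},{"x":0.74,"y":-0.69,"z":0,"ax":0,"ay":0,"az":0,"hand":1},{"x":0,"y":0,"z":0,"ax":0,"ay":0,"az":0,"hand":1},{"x":0,"y":0,"z":0,"ax":0,"ay":0,"az":0,"hand":1}]'

```text
clock: 4.57
eef_pos: [0.5134, 0.164, 0.2309]
tcp_rot: [0.974, 0.226, -0.0, 0.0]
contact_force: [0.1, 0.1, -0.8]
width: 0.0853
finger_force: 0.0
```

```bash
python3 - <<'E'
from h import *
s=eyes.snapshot('wrist');cv2.imwrite('pics/w2.png',s['img'])
k=landmark_of(s,'lid_knob');print(k)
for q in k[:2]: print(onz(s,q['position'],.1))
print(r.observe()['eef_pos'],r.observe()['qpos'])
E
```

```text
[{'position': [279.3, 204.7], 'p': 0.96}, {'position': [557.8, 263.3], 'p': 0.22}]
[0.5104 0.1593 0.1   ]
[ 0.5714 -0.0889  0.1   ]
[0.5133 0.1618 0.2312] [ 0.081   0.0636  1.7001 -0.0005  1.3783  1.2001]
```

View pics/w2.png

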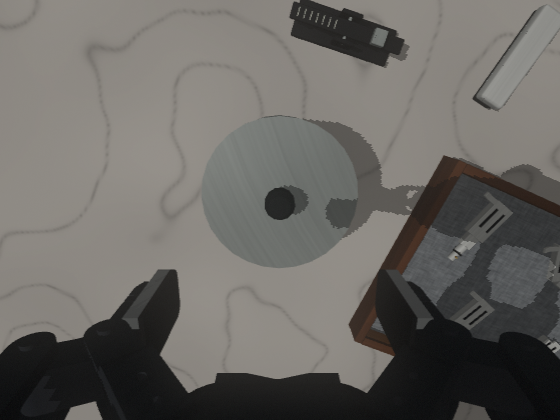

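The wrist picture shows the lid's knob at (279,204), midway between the fingers and in line with them. It sits at about (0.511, 0.160), matching the other views.

Emit:
arm_command --moves '[{"x":-0.07,"y":0.01,"z":0.9,"ax":0,"ay":0,"az":0,"hand":1},{"x":0,"y":0,"z":0.9,"ax":0,"ay":0,"az":0,"hand":1},{"x":0,"y":0,"z":0.9,"ax":0,"ay":0,"az":0,"hand":0.2},{"x":0,"y":0,"z":0.6,"ax":0,"ay":0,"az":0,"hand":0.2},{"x":0,"y":0,"z":0.3,"ax":0,"ay":0,"az":0,"hand":0},{"x":0,"y":0,"z":0,"ax":0,"ay":0,"az":0,"hand":0}]'

```text
clock: 5.17
eef_pos: [0.5088, 0.1592, 0.0846]
tcp_rot: [0.975, 0.223, -0.003, -0.0]
contact_force: [-0.4, 0.6, -0.2]
width: 0.0429
finger_force: 0.0
```

Emit:
arm_command --moves '[{"x":0,"y":0,"z":0,"ax":0,"ay":0,"az":0,"hand":-1},{"x":0,"y":0,"z":0,"ax":0,"ay":0,"az":0,"hand":-1},{"x":0,"y":0,"z":0,"ax":0,"ay":0,"az":0,"hand":-1},{"x":0,"y":0,"z":0,"ax":0,"ay":0,"az":0,"hand":-1},{"x":0,"y":0,"z":0,"ax":0,"ay":0,"az":0,"hand":-1},{"x":0,"y":0,"z":0,"ax":0,"ay":0,"az":0,"hand":-1}]' --force 50

```text
clock: 5.67
eef_pos: [0.5126, 0.1606, 0.0893]
tcp_rot: [0.975, 0.224, 0.002, 0.001]
contact_force: [-0.4, -2.1, 6.9]
width: 0.0235
finger_force: 49.7
```

Emit:
arm_command --moves '[{"x":0,"y":0,"z":-0.1,"ax":0,"ay":0,"az":0,"hand":-1},{"x":0,"y":0,"z":-0.2,"ax":0,"ay":0,"az":0,"hand":-1},{"x":0,"y":0,"z":-0.2,"ax":0,"ay":0,"az":0,"hand":-1},{"x":0,"y":0,"z":0,"ax":0,"ay":0,"az":0,"hand":-1}]'

```text
clock: 6.0
eef_pos: [0.5124, 0.1609, 0.1095]
tcp_rot: [0.975, 0.224, 0.002, 0.0]
contact_force: [0.2, 0.6, -0.7]
width: 0.0232
finger_force: 49.4
```

```bash
python3 - <<'E'
from h import *
s=eyes.snapshot('wrist');b=eyes.snapshot('side')
w=s['img'];x=b['img'][200:380,180:420]
x=cv2.resize(x,(560,420));cv2.imwrite('pics/w3.png',cv2.resize(np.vstack([w,x]),(448,600)) if 0 else np.hstack([cv2.resize(w,(400,300)),cv2.resize(x,(400,300))]))
o=r.observe();print(o['eef_pos'],o['contact_force'],o['width'],o['torque'])
E
```

```text
[0.5115 0.1608 0.1079] [-0.0603 -0.1853 -1.6466] 0.02374546927194292 [-0.0065  0.0212 -0.0075]
```

View pics/w3.png

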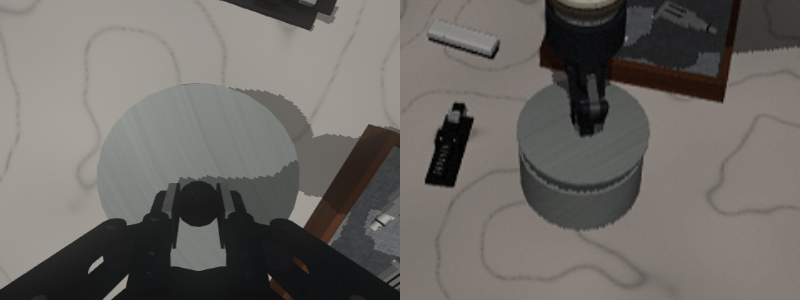

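The lid is held: the right crop shows it clear of the rim at (583,140), and the wrist force is about the lid's weight. Next I'll lay it at about (0.43, 0.36).

Emit:
arm_command --moves '[{"x":0,"y":0,"z":-0.65,"ax":0,"ay":0,"az":0,"hand":-1},{"x":0,"y":0,"z":-0.65,"ax":0,"ay":0,"az":0,"hand":-1},{"x":0.05,"y":-0.6,"z":0,"ax":0,"ay":0,"az":0,"hand":-1},{"x":0.06,"y":-0.9,"z":0,"ax":0,"ay":0,"az":0,"hand":-1},{"x":0.06,"y":-0.9,"z":0,"ax":0,"ay":0,"az":0,"hand":-1},{"x":0.06,"y":-0.9,"z":0,"ax":0,"ay":0,"az":0,"hand":-1},{"x":0.06,"y":-0.9,"z":0,"ax":0,"ay":0,"az":0,"hand":-1},{"x":0.06,"y":-0.7,"z":0,"ax":0,"ay":0,"az":0,"hand":-1}]'

```text
clock: 6.77
eef_pos: [0.4363, 0.3452, 0.1588]
tcp_rot: [0.974, 0.224, -0.001, -0.0]
contact_force: [0.1, 0.6, -0.8]
width: 0.0236
finger_force: 49.5
```

Emit:
arm_command --moves '[{"x":0.02,"y":-0.5,"z":0.4,"ax":0,"ay":0,"az":0,"hand":-1},{"x":0,"y":0,"z":0.9,"ax":0,"ay":0,"az":0,"hand":-1},{"x":0,"y":0,"z":0.9,"ax":0,"ay":0,"az":0,"hand":-1},{"x":0,"y":0,"z":0.6,"ax":0,"ay":0,"az":0,"hand":-1},{"x":0,"y":0,"z":0.3,"ax":0,"ay":0,"az":0,"hand":-1},{"x":0,"y":0,"z":0.1,"ax":0,"ay":0,"az":0,"hand":-1},{"x":0,"y":0,"z":0,"ax":0,"ay":0,"az":0,"hand":-1}]'

```text
clock: 7.35
eef_pos: [0.4299, 0.3612, 0.0308]
tcp_rot: [0.975, 0.224, -0.001, 0.0]
contact_force: [0.4, 0.3, -1.0]
width: 0.0237
finger_force: 49.5
```

```bash
python3 - <<'E'
from h import *
o=r.observe();print(o['clock'],o['eef_pos'],o['contact_force'],o['width'],o['torque'],o['tcp_rot'])
E
```

```text
7.35 [0.4299 0.3612 0.0308] [ 0.4498  0.317  -0.9894] 0.02365412074397061 [ 0.0499 -0.0279 -0.0166] [ 0.9746  0.2239 -0.0006  0.0002]
```

Emit:
arm_command --moves '[{"x":0,"y":0,"z":0.12,"ax":0,"ay":0,"az":0,"hand":-1},{"x":0,"y":0,"z":0.05,"ax":0,"ay":0,"az":0,"hand":-1},{"x":0,"y":0,"z":0.05,"ax":0,"ay":0,"az":0,"hand":-1},{"x":0,"y":0,"z":0,"ax":0,"ay":0,"az":0,"hand":-1}]'

```text
clock: 7.68
eef_pos: [0.4306, 0.3617, 0.0231]
tcp_rot: [0.975, 0.224, 0.001, -0.0]
contact_force: [-0.1, -1.0, -1.4]
width: 0.0237
finger_force: 49.5
```

Emit:
arm_command --moves '[{"x":0,"y":0,"z":0.03,"ax":0,"ay":0,"az":0,"hand":-1},{"x":0,"y":0,"z":0,"ax":0,"ay":0,"az":0,"hand":-1}]'

```text
clock: 7.85
eef_pos: [0.4307, 0.3618, 0.0224]
tcp_rot: [0.975, 0.224, 0.001, -0.0]
contact_force: [-1.1, -0.4, 4.4]
width: 0.0234
finger_force: 50.0
```

Emit:
arm_command --moves '[{"x":0,"y":0,"z":0,"ax":0,"ay":0,"az":0,"hand":0},{"x":0,"y":0,"z":0,"ax":0,"ay":0,"az":0,"hand":0.3},{"x":0,"y":0,"z":0,"ax":0,"ay":0,"az":0,"hand":0.3},{"x":0,"y":0,"z":-0.3,"ax":0,"ay":0,"az":0,"hand":0.3},{"x":0,"y":0,"z":-0.9,"ax":0,"ay":0,"az":0,"hand":0.3},{"x":0,"y":0,"z":-1,"ax":0,"ay":0,"az":0,"hand":0.3},{"x":0,"y":0,"z":-1,"ax":0,"ay":0,"az":0,"hand":0.3},{"x":0,"y":0,"z":-1,"ax":0,"ay":0,"az":0,"hand":0.3}]'

```text
clock: 8.52
eef_pos: [0.4298, 0.3613, 0.192]
tcp_rot: [0.975, 0.224, 0.0, -0.0]
contact_force: [0.2, 0.4, -0.2]
width: 0.0557
finger_force: 0.0
```

Emit:
arm_command --moves '[{"x":-0.3,"y":0.6,"z":-0.6,"ax":0,"ay":0,"az":0,"hand":0.3},{"x":-0.32,"y":0.94,"z":0,"ax":0,"ay":0,"az":0,"hand":0.3},{"x":-0.32,"y":0.94,"z":0,"ax":0,"ay":0,"az":0,"hand":0.3},{"x":-0.32,"y":0.94,"z":0,"ax":0,"ay":0,"az":0,"hand":0.3},{"x":-0.32,"y":0.94,"z":0,"ax":0,"ay":0,"az":0,"hand":0.3},{"x":-0.32,"y":0.94,"z":0,"ax":0,"ay":0,"az":0,"hand":0.3},{"x":-0.32,"y":0.94,"z":0,"ax":0,"ay":0,"az":0,"hand":0.3},{"x":-0.32,"y":0.94,"z":0,"ax":0,"ay":0,"az":0,"hand":0.3}]'

```text
clock: 9.18
eef_pos: [0.464, 0.0569, 0.2144]
tcp_rot: [0.975, 0.224, 0.001, 0.0]
contact_force: [1.7, -0.4, 0.2]
width: 0.0556
finger_force: 0.0
```

Emit:
arm_command --moves '[{"x":-0.32,"y":0.94,"z":0,"ax":0,"ay":0,"az":0,"hand":0.3},{"x":-0.32,"y":0.94,"z":0,"ax":0,"ay":0,"az":0,"hand":0.3},{"x":-0.32,"y":0.94,"z":0,"ax":0,"ay":0,"az":0,"hand":0.3},{"x":-0.32,"y":0.94,"z":0,"ax":0,"ay":0,"az":0,"hand":0.3},{"x":-0.32,"y":0.94,"z":0,"ax":0,"ay":0,"az":0,"hand":0.3},{"x":-0.3,"y":0.8,"z":0,"ax":0,"ay":0,"az":0,"hand":0.3},{"x":0,"y":0,"z":0,"ax":0,"ay":0,"az":0,"hand":0.3},{"x":0,"y":0,"z":0,"ax":0,"ay":0,"az":0,"hand":0.3}]'

```text
clock: 9.85
eef_pos: [0.4917, -0.1739, 0.214]
tcp_rot: [0.975, 0.222, 0.0, 0.0]
contact_force: [-0.2, -0.6, -0.4]
width: 0.0551
finger_force: 0.0
```

```bash
python3 - <<'E'
from h import *
import pickle
s=eyes.snapshot('wrist');cv2.imwrite('pics/w4.png',cv2.resize(s['img'],(800,600)))
pickle.dump(s,open('w4.pkl','wb'))
o=r.observe();print(o['clock'],o['eef_pos'],o['tcp_rot'],o['qpos'])
for t in('shell_bent','shell_snapped','shell_a'):
  for q in landmark_of(s,t): print(t,q,onz(s,q['position'],.01))
E
```

```text
9.9 [ 0.4916 -0.1725  0.2138] [ 0.9747  0.2234  0.0001 -0.0001] [-0.5699  0.0319  1.7679  0.0004  1.3418  0.5503]
shell_bent {'position': [320.1, 117.1], 'p': 0.69} [ 0.5693 -0.1852  0.01  ]
shell_snapped {'position': [325.2, 221.6], 'p': 0.73} [ 0.4746 -0.2416  0.01  ]
shell_a {'position': [407.5, 148.7], 'p': 0.8} [ 0.5806 -0.2802  0.01  ]
shell_a {'position': [212.3, 62.5], 'p': 0.69} [ 0.569  -0.0694  0.01  ]
shell_a {'position': [223.8, 185.7], 'p': 0.63} [ 0.4634 -0.1263  0.01  ]
```

View pics/w4.png

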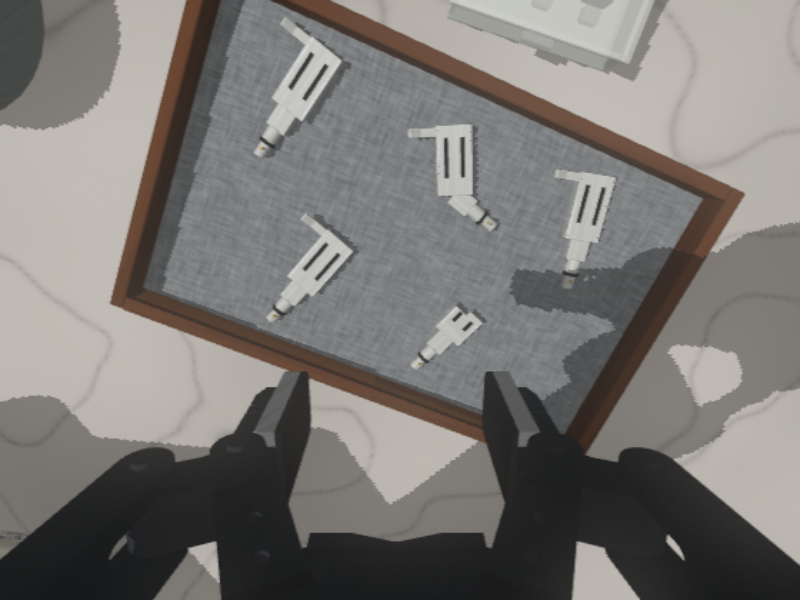

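The view shows the tray with the bent shell's plate corners at (436,126), (470,126), (438,193) and (473,193), and its plug bent to (490,224). The snapped shell runs from the jagged end at (470,313) to the plug end at (417,366). The sound shells are at (308,80), (320,260) and (588,210).

```bash
python3 - <<'E'
from h import *
import pickle
s=pickle.load(open('w4.pkl','rb'))
f=lambda u,v,z=.019: onz(s,(u*.7,v*.7),z)
def yaw(v): return np.degrees(np.arctan2(v[1],v[0]))
for c in [(436,126),(470,126),(473,193),(438,193)]: print(f(*c))
n,b=f(453,126),f(455.5,193);print('bent',n,b,np.linalg.norm(n-b),yaw(n-b))
n,b=f(470,313),f(417,366,.015);print('snap',n,b,np.linalg.norm((n-b)[:2]),yaw(n-b)); 
h=(n-b)/np.linalg.norm(n-b)
g=b+h*(54-7)/1000;print('grip',g); to(g[0],g[1],.09)
E
```

```text
[ 0.5862 -0.159   0.019 ]
[ 0.596  -0.1793  0.019 ]
[ 0.5586 -0.2018  0.019 ]
[ 0.5482 -0.1801  0.019 ]
bent [ 0.5911 -0.1691  0.019 ] [ 0.5534 -0.1909  0.019 ] 0.043545057219353527 30.037600857640033
snap [ 0.481  -0.2414  0.019 ] [ 0.424  -0.2261  0.015 ] 0.05905658000537656 -14.992957124527146
grip [ 0.4692 -0.2382  0.0182]
units [-1.2418  1.2621  3.0885] rows 4 per [-0.3104  0.3155  0.7721] tool x [0.899  0.438  0.0002] y [ 0.438  -0.899  -0.0001] z [ 0.0002  0.0002 -1.    ]
```

Emit:
arm_command --moves '[{"x":-0.62,"y":0.63,"z":0.4,"ax":0,"ay":0,"az":0,"hand":0.1},{"x":-0.62,"y":0.63,"z":0.4,"ax":0,"ay":0,"az":0,"hand":0.1},{"x":0,"y":0,"z":0.4,"ax":0,"ay":0,"az":0.019,"hand":0.1},{"x":0,"y":0,"z":0.4,"ax":0,"ay":0,"az":0.019,"hand":0.1},{"x":0,"y":0,"z":0.4,"ax":0,"ay":0,"az":0.019,"hand":0.1},{"x":0,"y":0,"z":0.4,"ax":0,"ay":0,"az":0.019,"hand":0.1},{"x":0,"y":0,"z":0.4,"ax":0,"ay":0,"az":0.019,"hand":0.1},{"x":0,"y":0,"z":0.3,"ax":0,"ay":0,"az":0.019,"hand":0.1}]'

```text
clock: 10.72
eef_pos: [0.4689, -0.2376, 0.0881]
tcp_rot: [0.991, -0.134, -0.001, -0.0]
contact_force: [-0.2, 0.9, -0.9]
width: 0.0467
finger_force: 0.0
```

Emit:
arm_command --moves '[{"x":0,"y":0,"z":0,"ax":0,"ay":0,"az":0,"hand":0.1},{"x":0,"y":0,"z":0,"ax":0,"ay":0,"az":0,"hand":0.1}]'

```text
clock: 10.88
eef_pos: [0.469, -0.2381, 0.0891]
tcp_rot: [0.992, -0.129, -0.001, -0.0]
contact_force: [0.5, 0.6, 0.2]
width: 0.0471
finger_force: 0.0
```

```bash
python3 - <<'E'
from h import *
import pickle
s=eyes.snapshot('wrist');cv2.imwrite('pics/w5.png',cv2.resize(s['img'],(800,600)))
pickle.dump(s,open('w5.pkl','wb'))
o=r.observe();print(o['clock'],o['eef_pos'],o['tcp_rot'],o['width'])
print(proj(s,(o['eef_pos'][0],o['eef_pos'][1],.019))/.7)
E
```

```text
10.9333 [ 0.4696 -0.2388  0.09  ] [ 0.9916 -0.1296  0.0003  0.0002] 0.04718910547404816
[394.8924 318.4317]
```

View pics/w5.png

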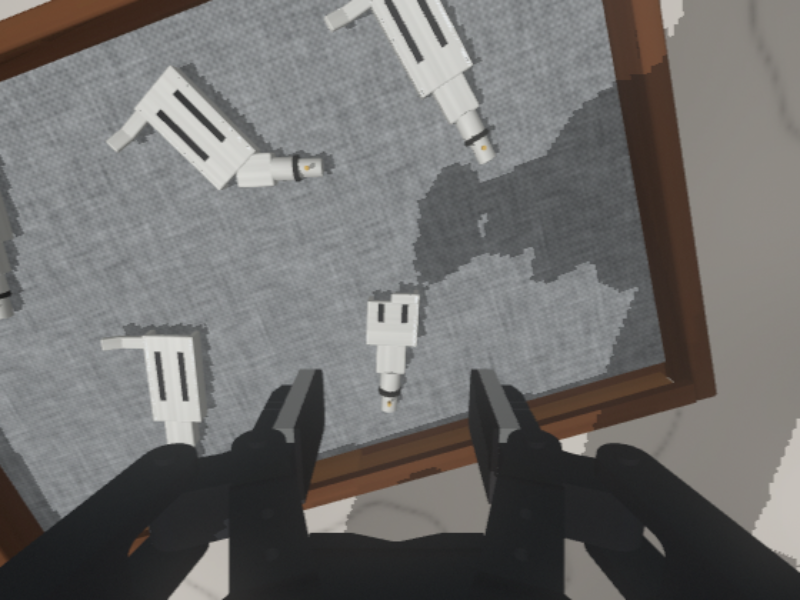

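The snapped shell's plate spans columns 367–418 and rows 303–346, with its plug end at (388,405). The jaw centre projects to (395,318), so it is about 3 mm too far forward.

```bash
python3 - <<'E'
from h import *
import pickle
a=pickle.load(open('w4.pkl','rb'));b=pickle.load(open('w5.pkl','rb'))
t=lambda p,q: print(tri((a,np.array(p)*.7),(b,np.array(q)*.7)))
t((417,366),(388,407)); t((482,322),(418,303)); t((490,227),(320,166)); t((473,193),(252,150));t((436,126),(137,108))
E
```

```text
[ 0.4271 -0.2242  0.0225]
[ 0.4784 -0.251   0.0262]
[ 0.5438 -0.2248  0.015 ]
[ 0.5582 -0.2009  0.0234]
[ 0.5861 -0.159   0.0181]
```

Emit:
arm_command --moves '[{"x":-0.07,"y":-0.02,"z":0.5,"ax":0,"ay":0,"az":0.006,"hand":0.1},{"x":0,"y":0,"z":0.6,"ax":0,"ay":0,"az":0,"hand":0.1},{"x":0,"y":0,"z":0.5,"ax":0,"ay":0,"az":0,"hand":0.1},{"x":0,"y":0,"z":0.3,"ax":0,"ay":0,"az":0,"hand":0.1},{"x":0,"y":0,"z":0,"ax":0,"ay":0,"az":0,"hand":0.1},{"x":0,"y":0,"z":0,"ax":0,"ay":0,"az":0,"hand":0.1}]'

```text
clock: 11.43
eef_pos: [0.4671, -0.238, 0.0139]
tcp_rot: [0.989, -0.15, 0.0, 0.0]
contact_force: [-0.3, 0.2, -0.1]
width: 0.047
finger_force: 0.0
```

Emit:
arm_command --moves '[{"x":0,"y":0,"z":0.06,"ax":0,"ay":0,"az":0,"hand":0.1},{"x":0,"y":0,"z":0,"ax":0,"ay":0,"az":0,"hand":-1},{"x":0,"y":0,"z":0,"ax":0,"ay":0,"az":0,"hand":-1},{"x":0,"y":0,"z":0,"ax":0,"ay":0,"az":0,"hand":-1},{"x":0,"y":0,"z":0,"ax":0,"ay":0,"az":0,"hand":-1},{"x":0,"y":0,"z":0,"ax":0,"ay":0,"az":0,"hand":-1},{"x":0,"y":0,"z":0,"ax":0,"ay":0,"az":0,"hand":-1}]' --force 30

```text
clock: 12.02
eef_pos: [0.4676, -0.2386, 0.0122]
tcp_rot: [0.989, -0.15, 0.001, 0.001]
contact_force: [-0.8, 0.4, 6.0]
width: 0.0231
finger_force: 30.1
```

Emit:
arm_command --moves '[{"x":0,"y":0,"z":-0.3,"ax":0,"ay":0,"az":0,"hand":-1},{"x":0,"y":0,"z":-0.6,"ax":0,"ay":0,"az":0,"hand":-1},{"x":0,"y":0,"z":-0.8,"ax":0,"ay":0,"az":0,"hand":-1},{"x":0,"y":0,"z":-0.9,"ax":0,"ay":0,"az":0,"hand":-1},{"x":0,"y":0,"z":-0.9,"ax":0,"ay":0,"az":0,"hand":-1},{"x":0,"y":0,"z":-0.5,"ax":0,"ay":0,"az":0,"hand":-1},{"x":0,"y":0,"z":0,"ax":0,"ay":0,"az":0,"hand":-1}]'

```text
clock: 12.6
eef_pos: [0.4694, -0.2401, 0.1777]
tcp_rot: [0.989, -0.15, 0.005, 0.003]
contact_force: [0.1, -0.6, -0.2]
width: 0.0228
finger_force: 29.5
```

```bash
python3 - <<'E'
from h import *
s=eyes.snapshot('wrist');cv2.imwrite('pics/w6.png',s['img'])
o=r.observe();print(o['clock'],o['eef_pos'],o['width'],o['qpos'])
to(.511,.160,.17)
E
```

```text
12.65 [ 0.4682 -0.2391  0.1747] 0.02296358347267184 [-0.7023  0.0765  1.8016 -0.      1.2566  1.1705]
units [-1.9471 -9.8453  0.0778] rows 10 per [-0.1947 -0.9845  0.0078] tool x [ 0.9547 -0.2974  0.0063] y [-0.2975 -0.9547  0.0027] z [ 0.0052 -0.0044 -1.    ]
```

View pics/w6.png

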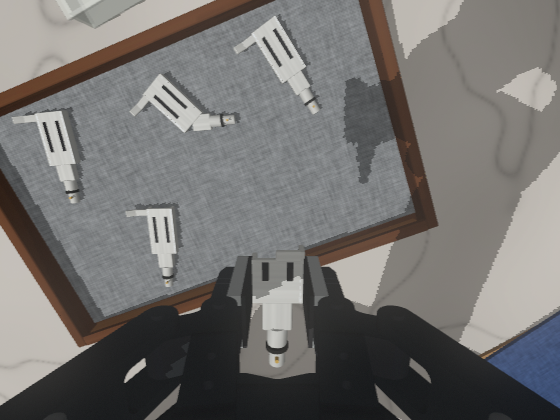

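The snapped shell is held flat between the pads at (277,290), and the other four are where they were. Now to the pot.

Emit:
arm_command --moves '[{"x":-0.16,"y":-0.6,"z":0,"ax":0,"ay":0,"az":0,"hand":-1},{"x":-0.16,"y":-0.95,"z":0,"ax":0,"ay":0,"az":0,"hand":-1},{"x":-0.16,"y":-0.95,"z":0,"ax":0,"ay":0,"az":0,"hand":-1},{"x":-0.16,"y":-0.95,"z":0,"ax":0,"ay":0,"az":0,"hand":-1},{"x":-0.16,"y":-0.95,"z":0,"ax":0,"ay":0,"az":0,"hand":-1},{"x":-0.16,"y":-0.95,"z":0,"ax":0,"ay":0,"az":0,"hand":-1},{"x":-0.16,"y":-0.95,"z":0,"ax":0,"ay":0,"az":0,"hand":-1},{"x":-0.16,"y":-0.95,"z":0,"ax":0,"ay":0,"az":0,"hand":-1}]'

```text
clock: 13.32
eef_pos: [0.5028, 0.0563, 0.1695]
tcp_rot: [0.989, -0.151, -0.001, 0.0]
contact_force: [-0.2, -0.3, -0.3]
width: 0.023
finger_force: 29.5
```

Emit:
arm_command --moves '[{"x":-0.16,"y":-0.95,"z":0,"ax":0,"ay":0,"az":0,"hand":-1},{"x":-0.16,"y":-0.8,"z":0,"ax":0,"ay":0,"az":0,"hand":-1},{"x":-0.04,"y":-0.45,"z":0,"ax":0,"ay":0,"az":0,"hand":-1},{"x":0,"y":0,"z":0,"ax":0,"ay":0,"az":0,"hand":-1},{"x":0,"y":0,"z":0,"ax":0,"ay":0,"az":0,"hand":-1}]'

```text
clock: 13.73
eef_pos: [0.5154, 0.143, 0.1695]
tcp_rot: [0.989, -0.149, -0.001, 0.001]
contact_force: [0.0, -0.8, -0.2]
width: 0.0227
finger_force: 29.5
```

```bash
python3 - <<'E'
from h import *
s=eyes.snapshot('wrist')
o=r.observe();print(o['clock'],o['eef_pos'],o['width'],o['tcp_rot'])
to(.518,.142,.0195)
for q in spot_in(s,'pot')+landmark_of(s,'pot'): print(q)
c=(o['eef_pos'][0],o['eef_pos'][1])
im=s['img'].copy()
pts=[proj(s,(.511+.065*np.cos(t),.160+.065*np.sin(t),.075)) for t in np.linspace(0,6.28,40)]
cv2.polylines(im,[np.int32(pts)],True,(0,0,255),1);cv2.imwrite('pics/w7.png',im)
E
```

```text
13.7833 [0.5156 0.1421 0.1697] 0.02282940693875096 [ 0.9887 -0.1502 -0.0012  0.0005]
units [ 0.0669 -0.0194  3.7549] rows 4 per [ 0.0167 -0.0049  0.9387] tool x [ 0.9549 -0.297  -0.0022] y [-0.297  -0.9549  0.0014] z [-0.0025 -0.0006 -1.    ]
{'bbox': [254.8, 207.6, 179.6, 170.0], 'p': 0.66}
{'position': [258.9, 196.2], 'p': 0.58}
```

View pics/w7.png

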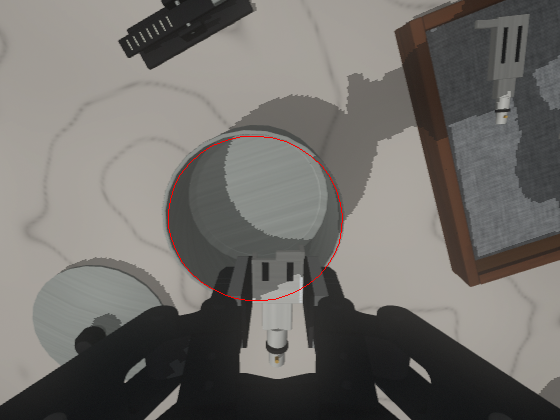

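The inner rim matches my predicted circle (centre about (255,215)) to about 2 mm. The lid lies flat with its knob up at (95,320). I'll lower and release.

Emit:
arm_command --moves '[{"x":0.05,"y":-0.03,"z":0.9,"ax":0,"ay":0,"az":0,"hand":-1},{"x":0,"y":0,"z":0.9,"ax":0,"ay":0,"az":0,"hand":-1},{"x":0,"y":0,"z":0.9,"ax":0,"ay":0,"az":0,"hand":-1},{"x":0,"y":0,"z":0.7,"ax":0,"ay":0,"az":0,"hand":-1},{"x":0,"y":0,"z":0.35,"ax":0,"ay":0,"az":0,"hand":-1},{"x":0,"y":0,"z":0,"ax":0,"ay":0,"az":0,"hand":-1},{"x":0,"y":0,"z":0,"ax":0,"ay":0,"az":0,"hand":-1}]'

```text
clock: 14.47
eef_pos: [0.518, 0.1422, 0.0204]
tcp_rot: [0.988, -0.151, -0.001, 0.0]
contact_force: [0.4, 0.1, -0.5]
width: 0.0228
finger_force: 32.0
```

Emit:
arm_command --moves '[{"x":0,"y":0,"z":0,"ax":0,"ay":0,"az":0,"hand":-0.15},{"x":0,"y":0,"z":0,"ax":0,"ay":0,"az":0,"hand":-0.15},{"x":0,"y":0,"z":0,"ax":0,"ay":0,"az":0,"hand":-0.15},{"x":0,"y":0,"z":-0.5,"ax":0,"ay":0,"az":0,"hand":-0.15},{"x":0,"y":0,"z":-0.9,"ax":0,"ay":0,"az":0,"hand":-0.15},{"x":0,"y":0,"z":-0.9,"ax":0,"ay":0,"az":0,"hand":-0.15},{"x":0,"y":0,"z":-1,"ax":0,"ay":0,"az":0,"hand":-0.15},{"x":0,"y":0,"z":-1,"ax":0,"ay":0,"az":0,"hand":-0.15}]'

```text
clock: 15.13
eef_pos: [0.5184, 0.1426, 0.1952]
tcp_rot: [0.989, -0.151, 0.0, 0.0]
contact_force: [0.9, -0.1, -0.3]
width: 0.036
finger_force: 0.0
```

```bash
python3 - <<'E'
from h import *
s=eyes.snapshot('wrist');o=r.observe();print(o['clock'],o['eef_pos'],o['width'],o['qpos'])
for q in landmark_of(s,'shell_snapped'): print(q,onz(s,q['position'],.004))
np.save('potimg.npy',s['img'])
to(.5748,-.1785,.10)
E
```

```text
15.1833 [0.5236 0.1431 0.205 ] 0.036200357661232384 [ 0.0444  0.0844  1.731  -0.0008  1.3103  1.9173]
{'position': [283.0, 176.7], 'p': 0.82} [0.5242 0.1333 0.004 ]
units [3.5672 7.3072 2.572 ] rows 8 per [0.4459 0.9134 0.3215] tool x [ 0.9546 -0.2975  0.0156] y [-0.2974 -0.9547 -0.0049] z [ 0.0164 -0.     -0.9999]
```

Emit:
arm_command --moves '[{"x":0.457,"y":0.915,"z":0,"ax":0,"ay":0,"az":0,"hand":0.1},{"x":0.457,"y":0.915,"z":0,"ax":0,"ay":0,"az":0,"hand":0.1},{"x":0.457,"y":0.915,"z":0,"ax":0,"ay":0,"az":0,"hand":0.1},{"x":0.457,"y":0.915,"z":0,"ax":0,"ay":0,"az":0,"hand":0.1},{"x":0.457,"y":0.915,"z":0,"ax":0,"ay":0,"az":0,"hand":0.1},{"x":0.457,"y":0.915,"z":0,"ax":0,"ay":0,"az":0,"hand":0.1},{"x":0.457,"y":0.915,"z":0,"ax":0,"ay":0,"az":0,"hand":0.1},{"x":0.457,"y":0.915,"z":0,"ax":0,"ay":0,"az":0,"hand":0.1}]'

```text
clock: 15.9
eef_pos: [0.571, -0.1824, 0.1931]
tcp_rot: [0.989, -0.151, 0.0, 0.0]
contact_force: [0.6, 0.6, -0.8]
width: 0.0467
finger_force: 0.0
```

Emit:
arm_command --moves '[{"x":0,"y":0,"z":0.33,"ax":0,"ay":0,"az":-0.0188,"hand":0.1},{"x":0,"y":0,"z":0.33,"ax":0,"ay":0,"az":-0.0188,"hand":0.1},{"x":0,"y":0,"z":0.33,"ax":0,"ay":0,"az":-0.0188,"hand":0.1},{"x":0,"y":0,"z":0.33,"ax":0,"ay":0,"az":-0.0188,"hand":0.1},{"x":0,"y":0,"z":0.33,"ax":0,"ay":0,"az":-0.0188,"hand":0.1},{"x":0,"y":0,"z":0.33,"ax":0,"ay":0,"az":-0.0188,"hand":0.1},{"x":0,"y":0,"z":0.33,"ax":0,"ay":0,"az":-0.0188,"hand":0.1},{"x":0,"y":0,"z":0,"ax":0,"ay":0,"az":0,"hand":0.1}]'

```text
clock: 16.57
eef_pos: [0.5692, -0.1793, 0.0975]
tcp_rot: [0.965, 0.261, -0.002, -0.002]
contact_force: [0.3, 0.8, -1.1]
width: 0.0464
finger_force: 0.0
```

Emit:
arm_command --moves '[{"x":0,"y":0,"z":0,"ax":0,"ay":0,"az":0,"hand":0.1},{"x":0,"y":0,"z":0,"ax":0,"ay":0,"az":0,"hand":0.1}]'

```text
clock: 16.73
eef_pos: [0.5717, -0.1804, 0.1015]
tcp_rot: [0.966, 0.258, 0.0, 0.001]
contact_force: [0.2, -0.1, 0.2]
width: 0.0469
finger_force: 0.0
```

```bash
python3 - <<'E'
from h import *
s=eyes.snapshot('wrist');o=r.observe();print(o['clock'],o['eef_pos'],o['tcp_rot'])
P=np.load('potimg.npy')
cv2.imwrite('pics/w8.png',np.hstack([s['img'][:,80:480],P[:,80:480]]))
print(proj(s,(o['eef_pos'][0],o['eef_pos'][1],.019))-[80,0])
E
```

```text
16.7833 [ 0.5719 -0.1805  0.1018] [0.9661 0.2582 0.0007 0.0008]
[195.8908 217.0568]
```

View pics/w8.png

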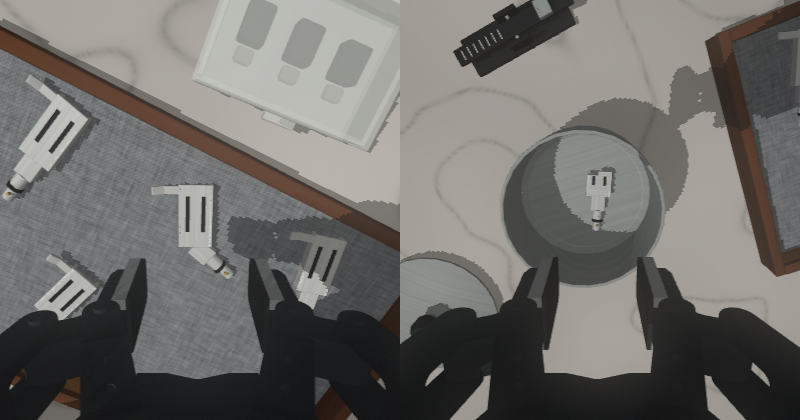

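The left half shows the bent shell's plate at columns 178–213, rows 185–247, with the jaw centre at (196,217), so it is well centred and aligned. The right half shows the snapped shell lying in the pot at (598,195).

Emit:
arm_command --moves '[{"x":-0.02,"y":0,"z":0.6,"ax":0,"ay":0,"az":0,"hand":0.1},{"x":0,"y":0,"z":0.6,"ax":0,"ay":0,"az":0,"hand":0.1},{"x":0,"y":0,"z":0.5,"ax":0,"ay":0,"az":0,"hand":0.1},{"x":0,"y":0,"z":0.3,"ax":0,"ay":0,"az":0,"hand":0.1},{"x":0,"y":0,"z":0.15,"ax":0,"ay":0,"az":0,"hand":0.1},{"x":0,"y":0,"z":0,"ax":0,"ay":0,"az":0,"hand":0.1},{"x":0,"y":0,"z":0,"ax":0,"ay":0,"az":0,"hand":0.1}]'

```text
clock: 17.37
eef_pos: [0.5714, -0.1808, 0.0156]
tcp_rot: [0.966, 0.259, 0.001, 0.001]
contact_force: [-0.5, 0.0, 0.7]
width: 0.0471
finger_force: 0.0
```

```bash
python3 -c "
from h import *
print(r.observe()['eef_pos'],r.observe()['contact_force'])"
```

```text
[ 0.5714 -0.1808  0.0156] [-0.5155  0.0165  0.7157]
```

Emit:
arm_command --moves '[{"x":0,"y":0,"z":0.09,"ax":0,"ay":0,"az":0,"hand":0.1},{"x":0,"y":0,"z":0,"ax":0,"ay":0,"az":0,"hand":-1},{"x":0,"y":0,"z":0,"ax":0,"ay":0,"az":0,"hand":-1},{"x":0,"y":0,"z":0,"ax":0,"ay":0,"az":0,"hand":-1},{"x":0,"y":0,"z":0,"ax":0,"ay":0,"az":0,"hand":-1},{"x":0,"y":0,"z":0,"ax":0,"ay":0,"az":0,"hand":-1},{"x":0,"y":0,"z":0,"ax":0,"ay":0,"az":0,"hand":-1}]' --force 30

```text
clock: 17.95
eef_pos: [0.5713, -0.1807, 0.0118]
tcp_rot: [0.966, 0.259, 0.001, 0.001]
contact_force: [-0.7, -0.1, 5.9]
width: 0.0231
finger_force: 30.1
```

Emit:
arm_command --moves '[{"x":0,"y":0,"z":-0.3,"ax":0,"ay":0,"az":0,"hand":-1},{"x":0,"y":0,"z":-0.6,"ax":0,"ay":0,"az":0,"hand":-1},{"x":0,"y":0,"z":-0.8,"ax":0,"ay":0,"az":0,"hand":-1},{"x":0,"y":0,"z":-0.9,"ax":0,"ay":0,"az":0,"hand":-1},{"x":0,"y":0,"z":-0.9,"ax":0,"ay":0,"az":0,"hand":-1},{"x":0,"y":0,"z":-0.5,"ax":0,"ay":0,"az":0,"hand":-1},{"x":0,"y":0,"z":0,"ax":0,"ay":0,"az":0,"hand":-1},{"x":0,"y":0,"z":0,"ax":0,"ay":0,"az":0,"hand":-1}]'

```text
clock: 18.62
eef_pos: [0.5712, -0.1807, 0.1727]
tcp_rot: [0.966, 0.259, 0.001, 0.001]
contact_force: [0.0, -0.3, -0.5]
width: 0.0231
finger_force: 29.5
```

```bash
python3 - <<'E'
from h import *
o=r.observe();print(o['clock'],o['eef_pos'],o['width'],o['qpos'])
M=R.from_quat(o['tcp_rot']).as_matrix()
t=np.array([.508,.160,0])+M[:,0]*.010-M[:,1]*.012;print(t)
to(t[0],t[1],.03)
E
```

```text
18.6167 [ 0.5712 -0.1807  0.1727] 0.02308855482073141 [-0.5079  0.2662  1.5902 -0.      1.2822  0.5382]
[ 0.5106  0.1754 -0.    ]
units [ 3.1438 -8.4724  3.5505] rows 9 per [ 0.3493 -0.9414  0.3945] tool x [0.8655 0.501  0.0015] y [ 0.501  -0.8655  0.0026] z [ 0.0026 -0.0014 -1.    ]
```

Emit:
arm_command --moves '[{"x":0.3,"y":-0.7,"z":0,"ax":0,"ay":0,"az":0,"hand":-1},{"x":0.35,"y":-0.94,"z":0,"ax":0,"ay":0,"az":0,"hand":-1},{"x":0.35,"y":-0.94,"z":0,"ax":0,"ay":0,"az":0,"hand":-1},{"x":0.35,"y":-0.94,"z":0,"ax":0,"ay":0,"az":0,"hand":-1},{"x":0.35,"y":-0.94,"z":0,"ax":0,"ay":0,"az":0,"hand":-1},{"x":0.35,"y":-0.94,"z":0,"ax":0,"ay":0,"az":0,"hand":-1},{"x":0.35,"y":-0.94,"z":0,"ax":0,"ay":0,"az":0,"hand":-1},{"x":0.35,"y":-0.94,"z":0,"ax":0,"ay":0,"az":0,"hand":-1}]'

```text
clock: 19.28
eef_pos: [0.5176, 0.1285, 0.1687]
tcp_rot: [0.966, 0.259, -0.002, -0.001]
contact_force: [0.4, 0.7, -1.1]
width: 0.0228
finger_force: 29.6
```

Emit:
arm_command --moves '[{"x":0.3,"y":-0.8,"z":0,"ax":0,"ay":0,"az":0,"hand":-1},{"x":0.09,"y":-0.39,"z":0,"ax":0,"ay":0,"az":0,"hand":-1},{"x":0,"y":0,"z":0,"ax":0,"ay":0,"az":0,"hand":-1},{"x":0,"y":0,"z":0.6,"ax":0,"ay":0,"az":0,"hand":-1}]'

```text
clock: 19.62
eef_pos: [0.5116, 0.1767, 0.1495]
tcp_rot: [0.965, 0.26, 0.003, 0.001]
contact_force: [1.3, -0.2, -0.1]
width: 0.0227
finger_force: 29.6
```

```bash
python3 - <<'E'
from h import *
o=r.observe();print(o['clock'],o['eef_pos'],o['width'],o['contact_force'])
to(.5106,.1754,.025)
E
```

```text
19.6167 [0.5116 0.1767 0.1495] 0.022749795037600308 [ 1.3325 -0.1622 -0.15  ]
units [-0.0541  0.0056  3.1134] rows 4 per [-0.0135  0.0014  0.7784] tool x [0.8643 0.503  0.0054] y [ 0.503  -0.8643  0.0029] z [ 0.0061  0.0002 -1.    ]
```

Emit:
arm_command --moves '[{"x":0,"y":0,"z":0.8,"ax":0,"ay":0,"az":0,"hand":-1},{"x":0,"y":0,"z":0.9,"ax":0,"ay":0,"az":0,"hand":-1},{"x":0,"y":0,"z":0.8,"ax":0,"ay":0,"az":0,"hand":-1},{"x":0,"y":0,"z":0.4,"ax":0,"ay":0,"az":0,"hand":-1},{"x":0,"y":0,"z":0.15,"ax":0,"ay":0,"az":0,"hand":-1},{"x":0,"y":0,"z":0,"ax":0,"ay":0,"az":0,"hand":-1},{"x":0,"y":0,"z":0,"ax":0,"ay":0,"az":0,"hand":-1}]'

```text
clock: 20.2
eef_pos: [0.5099, 0.1753, 0.0252]
tcp_rot: [0.966, 0.259, -0.0, -0.0]
contact_force: [-0.3, 0.2, 0.4]
width: 0.0232
finger_force: 31.3
```

Emit:
arm_command --moves '[{"x":0,"y":0,"z":0,"ax":0,"ay":0,"az":0,"hand":-0.15},{"x":0,"y":0,"z":0,"ax":0,"ay":0,"az":0,"hand":-0.15},{"x":0,"y":0,"z":0,"ax":0,"ay":0,"az":0,"hand":-0.15},{"x":0,"y":0,"z":-0.5,"ax":0,"ay":0,"az":0,"hand":-0.15},{"x":0,"y":0,"z":-0.9,"ax":0,"ay":0,"az":0,"hand":-0.15},{"x":0,"y":0,"z":-0.9,"ax":0,"ay":0,"az":0,"hand":-0.15},{"x":0,"y":0,"z":-1,"ax":0,"ay":0,"az":0,"hand":-0.15},{"x":0,"y":0,"z":-1,"ax":0,"ay":0,"az":0,"hand":-0.15}]'

```text
clock: 20.87
eef_pos: [0.5089, 0.1762, 0.1991]
tcp_rot: [0.966, 0.259, 0.0, -0.0]
contact_force: [0.9, -0.4, 0.3]
width: 0.0365
finger_force: 0.0
```

Emit:
arm_command --moves '[{"x":0,"y":0,"z":0,"ax":0,"ay":0,"az":0,"hand":0.2},{"x":0,"y":0,"z":0,"ax":0,"ay":0,"az":0,"hand":0.2}]'

```text
clock: 21.03
eef_pos: [0.5116, 0.1764, 0.2009]
tcp_rot: [0.966, 0.26, 0.004, 0.0]
contact_force: [0.0, 0.3, -1.1]
width: 0.0512
finger_force: 0.0
```

```bash
python3 - <<'E'
from h import *
import pickle
s=eyes.snapshot('wrist');np.save('potimg2.npy',s['img']);pickle.dump(s,open('pot2.pkl','wb'))
a=eyes.snapshot('side');k=landmark_of(a,'lid_knob');print([ (q,onz(a,q['position'],.033)) for q in k])
for n in('shell_bent','shell_snapped'): print(n,[(q,onz(s,q['position'],.006)) for q in landmark_of(s,n)])
o=r.observe();print(o['clock'],o['eef_pos'],o['width'],o['tcp_rot'])
to(.430,.361,.2)
E
```

```text
[({'position': [302.9, 414.1], 'p': 0.74}, array([0.429 , 0.3636, 0.033 ]))]
shell_bent [({'position': [277.6, 190.0], 'p': 0.79}, array([0.5075, 0.1716, 0.006 ]))]
shell_snapped [({'position': [316.3, 193.1], 'p': 0.64}, array([0.5248, 0.1353, 0.006 ]))]
21.2833 [0.5084 0.1757 0.195 ] 0.051129489593075776 [ 0.9658  0.2593 -0.0018 -0.0004]
units [ 0.6246 -4.9906 -0.1189] rows 5 per [ 0.1249 -0.9981 -0.0238] tool x [ 0.8655  0.5009 -0.0032] y [ 0.5009 -0.8655 -0.0016] z [-0.0036 -0.0002 -1.    ]
```

Emit:
arm_command --moves '[{"x":0.1,"y":-0.8,"z":0,"ax":0,"ay":0,"az":0,"hand":0.3},{"x":0.1,"y":-0.95,"z":0,"ax":0,"ay":0,"az":0,"hand":0.3},{"x":0.1,"y":-0.95,"z":0,"ax":0,"ay":0,"az":0,"hand":0.3},{"x":0.1,"y":-0.95,"z":0,"ax":0,"ay":0,"az":0,"hand":0.3},{"x":0.1,"y":-0.8,"z":0,"ax":0,"ay":0,"az":0,"hand":0.3},{"x":0.11,"y":-0.6,"z":0,"ax":0,"ay":0,"az":0,"hand":0.3},{"x":0,"y":0,"z":0,"ax":0,"ay":0,"az":0,"hand":0.3},{"x":0,"y":0,"z":0,"ax":0,"ay":0,"az":0,"hand":0.3}]'

```text
clock: 21.95
eef_pos: [0.4283, 0.3633, 0.1955]
tcp_rot: [0.965, 0.261, -0.001, 0.0]
contact_force: [-0.2, -0.1, 0.0]
width: 0.056
finger_force: 0.0
```

```bash
python3 - <<'E'
from h import *
import pickle
s=eyes.snapshot('wrist')
k=landmark_of(s,'lid_knob');print([(q,onz(s,q['position'],.033)) for q in k])
o=r.observe();print(o['clock'],o['eef_pos'],o['width'],o['tcp_rot'])
to(.4303,.3615,.03)
# dark knob blob check
g=cv2.cvtColor(s['img'],cv2.COLOR_BGR2GRAY);m=(g<45).astype(np.uint8)
n,l,st,ce=cv2.connectedComponentsWithStats(m)
for i in range(1,n):
    if 300<st[i,4]<4000: print(st[i],ce[i],onz(s,ce[i],.033))
# pot rim: project the expected inner-rim circle vs edges for offsets
p=pickle.load(open('pot2.pkl','rb'));G=cv2.GaussianBlur(cv2.cvtColor(p['img'],cv2.COLOR_BGR2GRAY),(5,5),0).astype(float)
E=np.hypot(cv2.Sobel(G,6,1,0),cv2.Sobel(G,6,0,1))
best=[]
for dx in np.arange(-6,6.1,1):
  for dy in np.arange(-6,6.1,1):
    v=0
    for R0 in(.065,.068):
      for t in np.linspace(0,6.28,120):
        u=proj(p,(.511+dx/1e3+R0*np.cos(t),.160+dy/1e3+R0*np.sin(t),.075)).round().astype(int)
        if 0<=u[0]<560 and 0<=u[1]<255: v+=E[u[1],u[0]]
    best.append((v,dx,dy))
print(sorted(best)[-6:])
E
```

```text
[({'position': [280.3, 193.1], 'p': 0.71}, array([0.4278, 0.3583, 0.033 ]))]
22.05 [0.4294 0.362  0.196 ] 0.05559810895092383 [ 0.9658  0.2591 -0.0008  0.0004]
units [0.0206 0.0203 4.149 ] rows 5 per [0.0041 0.0041 0.8298] tool x [ 0.8657  0.5006 -0.0018] y [ 0.5006 -0.8657  0.0003] z [-0.0014 -0.0012 -1.    ]
[537  23  23  48 595] [551.7345  50.1916] [0.6464 0.2258 0.033 ]
[267 176  27  28 600] [280.005  189.4867] [0.4306 0.3603 0.033 ]
[(np.float64(11825.925985593396), np.float64(2.0), np.float64(-1.0)), (np.float64(12043.280644743158), np.float64(3.0), np.float64(-1.0)), (np.float64(12678.76351027991), np.float64(0.0), np.float64(-3.0)), (np.float64(12748.087865911159), np.float64(1.0), np.float64(-3.0)), (np.float64(13214.173722465132), np.float64(1.0), np.float64(-2.0)), (np.float64(13349.645734987456), np.float64(0.0), np.float64(-2.0))]
```

Emit:
arm_command --moves '[{"x":0.02,"y":0.02,"z":0.9,"ax":0,"ay":0,"az":0,"hand":0.3},{"x":0,"y":0,"z":0.9,"ax":0,"ay":0,"az":0,"hand":0.2},{"x":0,"y":0,"z":0.9,"ax":0,"ay":0,"az":0,"hand":0.1},{"x":0,"y":0,"z":0.9,"ax":0,"ay":0,"az":0,"hand":0},{"x":0,"y":0,"z":0.5,"ax":0,"ay":0,"az":0,"hand":0},{"x":0,"y":0,"z":0.2,"ax":0,"ay":0,"az":0,"hand":0},{"x":0,"y":0,"z":0,"ax":0,"ay":0,"az":0,"hand":0},{"x":0,"y":0,"z":0,"ax":0,"ay":0,"az":0,"hand":0}]'

```text
clock: 22.72
eef_pos: [0.4317, 0.3622, 0.0258]
tcp_rot: [0.966, 0.259, 0.001, -0.0]
contact_force: [0.2, 0.1, 0.0]
width: 0.0418
finger_force: 0.0
```

Emit:
arm_command --moves '[{"x":-0.02,"y":0,"z":0.07,"ax":0,"ay":0,"az":0,"hand":0},{"x":0,"y":0,"z":0,"ax":0,"ay":0,"az":0,"hand":-1},{"x":0,"y":0,"z":0,"ax":0,"ay":0,"az":0,"hand":-1},{"x":0,"y":0,"z":0,"ax":0,"ay":0,"az":0,"hand":-1},{"x":0,"y":0,"z":0,"ax":0,"ay":0,"az":0,"hand":-1},{"x":0,"y":0,"z":0,"ax":0,"ay":0,"az":0,"hand":-1},{"x":0,"y":0,"z":0,"ax":0,"ay":0,"az":0,"hand":-1}]' --force 50

```text
clock: 23.3
eef_pos: [0.4311, 0.3626, 0.0239]
tcp_rot: [0.966, 0.26, 0.001, -0.0]
contact_force: [-0.5, -1.7, 6.4]
width: 0.0236
finger_force: 49.1
```

Emit:
arm_command --moves '[{"x":0,"y":0,"z":-0.2,"ax":0,"ay":0,"az":0,"hand":-1},{"x":0,"y":0,"z":-0.6,"ax":0,"ay":0,"az":0,"hand":-1},{"x":0,"y":0,"z":-0.8,"ax":0,"ay":0,"az":0,"hand":-1},{"x":0,"y":0,"z":-0.8,"ax":0,"ay":0,"az":0,"hand":-1},{"x":0,"y":0,"z":-0.8,"ax":0,"ay":0,"az":0,"hand":-1},{"x":0,"y":0,"z":-0.3,"ax":0,"ay":0,"az":0,"hand":-1},{"x":0,"y":0,"z":0,"ax":0,"ay":0,"az":0,"hand":-1},{"x":0,"y":0,"z":0,"ax":0,"ay":0,"az":0,"hand":-1}]'

```text
clock: 23.97
eef_pos: [0.4296, 0.3621, 0.1616]
tcp_rot: [0.966, 0.259, -0.0, -0.0]
contact_force: [-0.5, 1.0, -1.4]
width: 0.0234
finger_force: 49.5
```

```bash
python3 - <<'E'
from h import *
o=r.observe();print(o['clock'],o['eef_pos'],o['width'],o['contact_force'],o['torque'])
to(.512,.1605,.14)
E
```

```text
23.9667 [0.4296 0.3621 0.1616] 0.02340664504420893 [-0.4856  0.9619 -1.3679] [-0.0209  0.0265  0.0036]
units [-0.7429  5.3929  0.5397] rows 6 per [-0.1238  0.8988  0.09  ] tool x [ 0.8654  0.501  -0.    ] y [ 0.501  -0.8654 -0.0001] z [-0.0001  0.0001 -1.    ]
```

Emit:
arm_command --moves '[{"x":-0.1,"y":0.6,"z":0,"ax":0,"ay":0,"az":0,"hand":-1},{"x":-0.13,"y":0.95,"z":0,"ax":0,"ay":0,"az":0,"hand":-1},{"x":-0.13,"y":0.95,"z":0,"ax":0,"ay":0,"az":0,"hand":-1},{"x":-0.13,"y":0.95,"z":0,"ax":0,"ay":0,"az":0,"hand":-1},{"x":-0.13,"y":0.95,"z":0,"ax":0,"ay":0,"az":0,"hand":-1},{"x":-0.13,"y":0.97,"z":0,"ax":0,"ay":0,"az":0,"hand":-1},{"x":0,"y":0,"z":0.4,"ax":0,"ay":0,"az":0,"hand":-1},{"x":0,"y":0,"z":0,"ax":0,"ay":0,"az":0,"hand":-1}]'

```text
clock: 24.63
eef_pos: [0.5087, 0.1589, 0.1407]
tcp_rot: [0.966, 0.257, -0.005, -0.001]
contact_force: [-1.1, 0.8, -3.5]
width: 0.0233
finger_force: 49.6
```

Emit:
arm_command --moves '[{"x":0,"y":0,"z":0,"ax":0,"ay":0,"az":0,"hand":-1},{"x":0,"y":0,"z":0,"ax":0,"ay":0,"az":0,"hand":-1}]'

```text
clock: 24.8
eef_pos: [0.5101, 0.162, 0.1446]
tcp_rot: [0.966, 0.26, -0.002, -0.0]
contact_force: [1.1, 0.2, -1.3]
width: 0.0232
finger_force: 49.6
```

```bash
python3 - <<'E'
from h import *
for i in range(2):
    o=r.observe();print(o['clock'],o['eef_pos']);eyes.snapshot('wrist')
to(.512,.1607,.0895)
E
```

```text
24.8 [0.5101 0.162  0.1446]
24.85 [0.5106 0.1622 0.1454]
units [0.0026 0.048  1.4103] rows 2 per [0.0013 0.024  0.7052] tool x [ 0.8645  0.5026 -0.0005] y [ 0.5026 -0.8645 -0.0004] z [-0.0006  0.0001 -1.    ]
```

Emit:
arm_command --moves '[{"x":0.01,"y":0.03,"z":0.5,"ax":0,"ay":0,"az":0,"hand":-1},{"x":0,"y":0,"z":0.4,"ax":0,"ay":0,"az":0,"hand":-1},{"x":0,"y":0,"z":0.15,"ax":0,"ay":0,"az":0,"hand":-1},{"x":0,"y":0,"z":0.1,"ax":0,"ay":0,"az":0,"hand":-1},{"x":0,"y":0,"z":0.05,"ax":0,"ay":0,"az":0,"hand":-1},{"x":0,"y":0,"z":0,"ax":0,"ay":0,"az":0,"hand":-1},{"x":0,"y":0,"z":0,"ax":0,"ay":0,"az":0,"hand":-1}]'

```text
clock: 25.48
eef_pos: [0.5131, 0.1606, 0.099]
tcp_rot: [0.966, 0.26, 0.001, 0.0]
contact_force: [0.6, -0.2, -1.8]
width: 0.0237
finger_force: 49.6
```

Emit:
arm_command --moves '[{"x":0,"y":0,"z":0.05,"ax":0,"ay":0,"az":0,"hand":-1},{"x":0,"y":0,"z":0.05,"ax":0,"ay":0,"az":0,"hand":-1},{"x":0,"y":0,"z":0.05,"ax":0,"ay":0,"az":0,"hand":-1},{"x":0,"y":0,"z":0,"ax":0,"ay":0,"az":0,"hand":-1},{"x":0,"y":0,"z":0,"ax":0,"ay":0,"az":0,"hand":-1}]'

```text
clock: 25.9
eef_pos: [0.5123, 0.1603, 0.0919]
tcp_rot: [0.966, 0.259, -0.0, -0.0]
contact_force: [0.2, -0.3, -1.7]
width: 0.0234
finger_force: 49.6
```

Emit:
arm_command --moves '[{"x":0,"y":0,"z":0.03,"ax":0,"ay":0,"az":0,"hand":-1},{"x":0,"y":0,"z":0,"ax":0,"ay":0,"az":0,"hand":-1},{"x":0,"y":0,"z":0,"ax":0,"ay":0,"az":0,"hand":-1}]'

```text
clock: 26.15
eef_pos: [0.5127, 0.1603, 0.091]
tcp_rot: [0.966, 0.259, 0.0, 0.0]
contact_force: [0.0, -0.1, -1.4]
width: 0.0233
finger_force: 49.7
```

Emit:
arm_command --moves '[{"x":0,"y":0,"z":0.03,"ax":0,"ay":0,"az":0,"hand":-1},{"x":0,"y":0,"z":0,"ax":0,"ay":0,"az":0,"hand":-1},{"x":0,"y":0,"z":0,"ax":0,"ay":0,"az":0,"hand":-1}]'

```text
clock: 26.4
eef_pos: [0.5127, 0.1604, 0.0909]
tcp_rot: [0.966, 0.259, 0.0, 0.0]
contact_force: [-3.8, -0.2, 6.8]
width: 0.0237
finger_force: 50.4
```

Emit:
arm_command --moves '[{"x":0,"y":0,"z":0,"ax":0,"ay":0,"az":0,"hand":-0.2},{"x":0,"y":0,"z":0,"ax":0,"ay":0,"az":0,"hand":0.2},{"x":0,"y":0,"z":0,"ax":0,"ay":0,"az":0,"hand":0.3},{"x":0,"y":0,"z":0,"ax":0,"ay":0,"az":0,"hand":0.3},{"x":0,"y":0,"z":-0.3,"ax":0,"ay":0,"az":0,"hand":0.3},{"x":0,"y":0,"z":-0.9,"ax":0,"ay":0,"az":0,"hand":0.3},{"x":0,"y":0,"z":-1,"ax":0,"ay":0,"az":0,"hand":0.3},{"x":0,"y":0,"z":-1,"ax":0,"ay":0,"az":0,"hand":0.3}]'

```text
clock: 27.07
eef_pos: [0.5118, 0.1603, 0.2195]
tcp_rot: [0.966, 0.259, -0.001, -0.0]
contact_force: [0.8, 0.1, 1.0]
width: 0.0552
finger_force: 0.0
```

Emit:
arm_command --moves '[{"x":0,"y":0,"z":-0.5,"ax":0,"ay":0,"az":0,"hand":0.3},{"x":0,"y":0,"z":0,"ax":0,"ay":0,"az":0,"hand":0.3},{"x":0,"y":0,"z":0,"ax":0,"ay":0,"az":0,"hand":0.3}]'

```text
clock: 27.32
eef_pos: [0.5135, 0.1604, 0.24]
tcp_rot: [0.966, 0.259, 0.002, 0.0]
contact_force: [-0.0, 0.1, -1.3]
width: 0.0554
finger_force: 0.0
```

```bash
python3 - <<'E'
from h import *
s=eyes.snapshot('wrist');b=eyes.snapshot('side');a=eyes.snapshot('scene')
K=[]
for n,c in(('w',s),('side',b),('scene',a)):
    k=landmark_of(c,'lid_knob')
    if k: K.append((c,k[0]['position'])); print(n,k[0],onz(c,k[0]['position'],.1))
print('tri',tri(*K))
for n in('shell_a','shell_bent','shell_snapped','gauge','brush','clear_box'):
    print(n,[(round(q['p'],2),onz(b,q['position'],.01 if 'shell' in n else 0)) for q in landmark_of(b,n)])
# dark knob blob and lid outline vs expected seated lid edge circle (z=.075..)
g=cv2.cvtColor(s['img'],cv2.COLOR_BGR2GRAY);n,l,st,ce=cv2.connectedComponentsWithStats((g<45).astype(np.uint8))
for i in range(1,n):
    if 300<st[i,4]<4000: print(st[i],onz(s,ce[i],.1))
E_=cv2.GaussianBlur(g,(5,5),0).astype(float);E=np.hypot(cv2.Sobel(E_,6,1,0),cv2.Sobel(E_,6,0,1))
best=[]
for tx in(-3,-1.5,0,1.5,3):
 for ty in(-3,-1.5,0,1.5,3):
  for dx in range(-6,7):
   for dy in range(-6,7):
    t=np.linspace(0,6.28,90);c=.071*np.cos(t);d=.071*np.sin(t)
    v=0
    for x,y in zip(c,d):
        u=proj(s,(.511+dx/1e3+x,.160+dy/1e3+y,.0755+np.radians(tx)*x+np.radians(ty)*y)).round().astype(int)
        if 0<=u[0]<560 and 0<=u[1]<255: v+=E[u[1],u[0]]
    best.append((round(v),dx,dy,tx,ty))
print(sorted(best)[-6:],r.observe()['clock'],r.observe()['eef_pos'])
E
```

```text
w {'position': [276.3, 202.0], 'p': 0.58} [0.5099 0.1578 0.1   ]
side {'position': [289.9, 276.6], 'p': 0.62} [0.5127 0.1632 0.1   ]
scene {'position': [187.0, 340.2], 'p': 0.32} [ 0.6301 -0.3194  0.1   ]
tri [ 0.48   -0.0333 -0.2299]
shell_a [(0.65, array([ 0.4654, -0.1255,  0.01  ])), (0.63, array([ 0.5761, -0.0808,  0.01  ])), (0.57, array([ 0.587 , -0.2768,  0.01  ]))]
shell_bent []
shell_snapped [(0.32, array([0.7236, 0.0089, 0.01  ]))]
gauge [(0.98, array([0.6749, 0.1655, 0.    ]))]
brush [(0.56, array([ 0.7334, -0.0019,  0.    ]))]
clear_box [(0.84, array([ 0.7049, -0.1987,  0.    ]))]
[ 298   15   97   59 1944] [0.649  0.1705 0.1   ]
[263 185  29  30 688] [0.5121 0.1587 0.1   ]
[456 184 104  57 945] [ 0.6083 -0.0321  0.1   ]
[394 192  51  45 892] [0.5643 0.044  0.1   ]
[(3425, 1, -1, -3, -3), (3466, 1, -1, -3, -1.5), (3470, 1, -2, -1.5, 1.5), (3482, 1, -2, -3, 0), (3496, 1, -2, -1.5, 0), (3497, 1, -2, -3, 1.5)] 27.9167 [0.5124 0.1604 0.2375]
```

```bash
python3 - <<'E'
from h import *
b=eyes.snapshot('side')['img'];o=cv2.imread('pics/side1.png')
G=lambda i:cv2.cvtColor(i,cv2.COLOR_BGR2GRAY).astype(np.float32)
A,B=G(o),G(b)
for n,(y0,y1,x0,x1) in dict(left=(275,325,244,275),mid=(295,345,270,312),right=(275,325,305,336)).items():
    t=A[y0:y1,x0:x1];m=cv2.matchTemplate(B[y0-8:y1+8,x0-8:x1+8],t,cv2.TM_CCOEFF_NORMED);_,v,_,l=cv2.minMaxLoc(m)
    print(n,round(v,3),np.array(l)-8,'absdiff',np.abs(A-B)[y0:y1,x0:x1].mean())
E
```

```text
left 0.925 [2 0] absdiff 5.883871
mid 0.962 [ 0 -1] absdiff 4.8142858
right 0.954 [ 1 -1] absdiff 5.048387
```

```bash
python3 -c "
from h import *
print(r.job_done(), r.observe()['clock'])"
```

```text
the job is handed in; nothing more can be done
the job is handed in; nothing more can be done
```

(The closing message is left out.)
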